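# Lock a lino block in its chase with the quoin key

## Task

Lock the lino block up in the iron chase: take the T-handled key out of its wooden key block, set its flat tang in the socket of the lock-up bar and turn it under light pressure until the flats find the slot and it drops fully home, then turn it clockwise to the red marks so that the pressure bar grips the block. Then draw the key out and stand it back in its key block, fully down. Never force the key, and leave the tools and tins lying about undisturbed.

Things in the scene. Friction and masses are not known exactly. Their poses are not given: they have to be found in the camera images.
- chase: Fixed iron printing chase lying on the table, 200 mm (x) by 240 mm (y); origin at the centre of its underside, z up. Frame 22 mm high, 3 mm bed plate, wooden strips 19 mm high. At its -x side (nearer the robot) the dark green lock-up bar, 40 x 132 mm, top at z = 24 mm, with the socket; +x runs from there to the lino block. The cam turns in the bar and counts as part of the chase.
- socket (a point): Centre of the round mouth in the lock-up bar's top, 24 mm above the table; axes as the chase, they do not turn with the cam. Mouth 29 mm wide, 5 mm deep, 1.5 mm chamfer. Under it turns the cam with a straight through slot 11 mm wide, 13 mm deep; its lands bear the tang until the tang is within about 0.1 rad of the slot. Over about 15 N pressed on the lands may drag the cam along; 35 N breaks it.
- white_mark (a point): One of two white marks on the bar's top, 19.5 mm from the socket's axis: slot direction with the cam off, yaw +0.85 rad from the chase's x. The cam's angle is not measured: the slot starts anywhere from yaw +0.85 to -0.25 rad from the chase's x (a half turn is the same slot).
- red_mark (a point): One of two red marks on the bar's top, 19.5 mm from the socket's axis: slot direction when locked, yaw -0.85 rad from the chase's x. Turning clockwise from above (yaw decreasing) locks; it takes about 0.2 N m, the cam has a dead stop at -0.87 and stays where it is left. The tang has about 0.1 rad of play in the slot, so the cam lags the key by as much.
- pressure_bar: Loose aluminium bar, 11 x 118 x 16.5 mm, lying along the chase's y between the lock-up bar's two brass plungers and the lino block; origin at the centre of its underside. The cam drives the sprung plungers along the chase's +x, 2.5 mm per rad; they take up the play of bar and block by about 1.4 rad of cam, then press with about 14 N at the red marks.
- lino_block: Loose lino block, 88 (x) x 120 (y) x 20 mm, plywood with a dark brown lino face and a cut leaf; origin at the centre of its underside. It lies flat on the chase's bed plate with under 1 mm of play along x.
- key_block: Beech block fixed on the table, 64 (x) x 90 (y) x 34 mm high, with one large hole in the middle of its top for the key and four small ones; origin at the centre of its underside.
- rest_hole (a point): Centre of the mouth of the key block's large round hole, 34 mm above the table: 31 mm wide, 24 mm deep. The key's collar rests on the block's top, the tip then being 18 mm down the hole.
- quoin_key: Loose steel T-handled key, 100 mm tall, about 0.2 kg, standing in the key block; origin at the middle of its lower end, z up the shaft. From below: flat tang (18 mm), collar 36 mm wide at z = 18 to 22 mm, round shaft 14 mm thick, T-bar. Fully home, the collar rests on the lock-up bar's top. A half turn about z gives the same key.
- key_grip (a point): Middle of the T-bar, 92 mm above the key's tip; axes as the key. The T-bar runs along the key's x, the same way as the tang is wide: flat-sided, 14 mm wide, 15 mm high, 56 mm long between its red end grips, 104 mm over all.
- key_tip (a point): Middle of the tang's lower end; axes as the key. The tang is 24 mm along the key's x and 9 mm along its y; square-ended, without a lead-in.
- brayer: Ink roller with a red handle lying on the table, a bystander.
- dabber_2: Small grey cloth ink dabber, 38 mm wide, a bystander.
- gouge_1: Lino gouge with a red handle, 167 mm long, a bystander.
- gouge_2: Lino gouge with a wooden handle, 167 mm long, a bystander.
- ink_tin_1: Black ink tin, 71 mm wide, 38 mm high, a bystander.
Not all that is in view belongs to the job. There is more than one size of the lino_block; the one meant has the size given above.

How it is judged:
On the way, in this order (a step that is already met when the one before it is completed fails the run):
1. the key is fully home in the socket: its tip at least 16.5 mm below the mouth and within 4 mm of its axis (z of key_tip in the frame of socket below -0.0165 m and horizontal distance between key_tip and socket below 0.004 m), for 0.2 s.
2. the cam is turned so that the pressure bar grips the block with more than 5 N, the key still in the socket (contact force between pressure_bar and lino_block above 5 N and horizontal distance between key_tip and socket below 0.005 m and z of key_tip in the frame of socket below -0.01 m), for 0.2 s.
At the end, for the whole second after the job is handed in: The pressure bar grips the lino block with more than 5 N, the block lying flat on the bed plate (raised less than 3 mm, tilted less than 0.03 rad), and the key stands still in its key block: tip at least 15 mm down the large hole and within 6 mm of its axis, tilted less than 0.12 rad (contact force between pressure_bar and lino_block above 5 N and height (world z) of lino_block below 0.006 m and angle between lino_block's own z axis and vertical below 0.03 rad and horizontal distance between key_tip and rest_hole below 0.006 m and z of key_tip in the frame of rest_hole below -0.015 m and angle between quoin_key's own z axis and vertical below 0.12 rad and linear speed of quoin_key below 0.02 m/s); the robot touches nothing.
It fails at once if the key pressed or forced against the chase or its cam with more than 35 N (contact force between quoin_key and chase above 35 N).
It fails at once if a tool or tin lying about moved by more than 20 mm (distance of any of brayer, dabber_2, gouge_1, gouge_2, ink_tin_1 from where it was at the start of the episode above 0.02 m).
It also fails if it takes over 67 s, if anything falls off the work surface, if the arm or the gripper's body presses on something with over 40 N, if the wrist force passes 120 N, or if a joint passes its speed limit or range.

## Robot

A 6-joint arm with a two-finger parallel gripper is mounted at the origin on a cart in front of the work surface, level with it; the furniture and walls round the work are solid. World frame = base frame: x ahead of the robot, y to its left, z up, the work surface at z = 0. Lengths are in m, angles in rad, forces in N, time in s.
With the tool pointing down it reaches from about 0.375 to 0.75 m from the base axis. Payload 9 kg.
Tool frame: the origin (TCP) lies midway between the tips of the shut fingers; the grasp point (between the pads) lies 19 mm behind it; z points along the fingers, y is the line along which they close (so a half turn about z gives the same grasp; the last joint's range is limited). The gripper opens to 85 mm and grips with 20 to 120 N. Pads are 22 mm wide; open, the fingers measure 114 mm over their backs; the gripper's body (76 mm by 85 mm) begins 54 mm behind the grasp point. The pads swing forward as they close: fully open they stand 13 mm farther back than shut.
Start: joints at [1.12, 0.104, 0.097, 1.564, 0, 1.353], TCP at [0.138, 0.584, 0.231] pointing down, gripper open.
Joint ranges: [-2.99, 2.99], [-0.84, 1.86], [-1.1, 1.16], [-1.84, 2.11], [-1.51, 1.56], [-3.14, 3.14]. Speed limits (rad/s): [2.22, 2.22, 2.57, 3.14, 3.14, 3.14].

## Interface

Orientations are given as a 3x3 rotation matrix whose columns are the frame's x, y, z axes.
In Python, from rig import sense, viewer, env gives the robot as it stands. The module is installed in compiled form; this text tells all that it offers.
- The arm moves only by the tool arm_command, never from a script. Its argument "targets" is a list of rows, each an object with "grip": the closure, from 0 (fully open) to 1 (shut); "translation": the shift along the tool's x, y, z in a scale on which 1.0 is 30 cm, a list of three; "spin": the turn about the tool's z in normalised numbers (1 is 45 degrees). In form: [{"grip": grip, "translation": [dx, dy, dz], "spin": spin}, ...]. A call has 1 to 5 rows; each row is the pose to reach, as a shift and turn from the pose commanded when the call began, along the tool's axes at that moment; what a row does not reach only later rows make up. A row lasts 1/8 s, in which the tool goes at most 62.5 mm and 10.7 degrees, less where a joint would pass 70% of its speed; a pose out of reach is approached as far as the arm can. A shift or turn number past 1, either way, is cut back to 1. A call with a gripper value outside its range is refused whole. The fingers move at their own pace and stop on an object; "newtons" is the grip in N (left out, the last holds). Time passes only in rows, so rows that repeat a pose let the fingers close. It gives the time, the measured TCP pose, the force, the opening and the grip force at its end, in the units of the state.
- sense(): the state, without advancing time (a new reading comes with each control period).
- viewer.capture(name): name is "side" or "top" or "wrist"; returns (picture, depth): 480x640x3 uint8, blue, green, red; 480x640 float32, m along the optical axis (not along the pixel's ray), 0 where there is no reading.
- viewer.camera_params(name): a dict with "camera_matrix" (3x3 intrinsics, pixels), "world_to_cam" (4x4, takes a point from world to camera coordinates). Camera axes: x right, y down, z forward; pixel columns grow to the right and rows downward; lengths in m; the calibration is good to about 2 mm. A picture is of the moment at which its call begins: read the wrist's pose just before it. camera_params takes no time and is no camera call; for the wrist camera it gives the pose at the moment of the call.
- env.job_done(): hands the job in; it is judged then, once.
The state is a dict: "clock": time; "qpos": joint angles; "qd": joint speeds; "effort": joint torques, N m; "position": TCP position; "tool_rot": TCP orientation; "wrist_force": force on the tool from outside, world axes, zero at the start; "moment": the same for the moment, N m; "gripper_width": opening from 0.0 (shut) to 1.0 (fully open); "grip_force": force on a finger pad.
Only numpy, scipy, OpenCV 4.12 (cv2) and the standard library are available. Lean on these libraries where they do the work, as an engineer would, in place of code of your own. Each camera call takes 0.05 s, during which the arm holds its last target. There are 200 camera calls.

## Working session

There is one attempt and no reset: what is moved stays moved. The work goes in short steps, Python scripts to look and compute and a tool call to move; the robot and the scene stay as the last step left them, time stands still between calls to the robot, and variables do not carry over. Pictures are saved under pics/ and viewed, at most 10 in all, crops included, and the job is handed in when it is done.

Besides the shell and the picture viewer there is one more tool, called after ">>>" as a command line: name --argument value ..., lists and objects as JSON in quotes. arm_command: Moves the arm, as the interface text tells. Its arguments: {"type":"object","properties":{"targets":{"type":"array"},"newtons":{"type":"number"}},"required":["targets"]}

```bash
mkdir -p pics; cat > h.py <<'E'
import numpy as np, cv2
from rig import sense, viewer, env
def cap(n):
    P=viewer.camera_params(n); im,d=viewer.capture(n); return im,d,np.array(P["camera_matrix"]),np.array(P["world_to_cam"])
def ray(K,T,u,v,z):
    R=T[:3,:3];c=-R.T@T[:3,3];d=R.T@np.linalg.inv(K)@np.array([u,v,1.]);return c+d*(z-c[2])/d[2]
def cloud(d,K,T):
    v,u=np.mgrid[:480,:640];p=np.stack([(u-K[0,2])/K[0,0]*d,(v-K[1,2])/K[1,1]*d,d],-1)
    return (p-T[:3,3])@T[:3,:3]
def pix(K,T,p):
    q=K@(T[:3,:3]@np.array(p)+T[:3,3]);return q[:2]/q[2]
E
python3 - <<'E'
from h import *
s=sense();print(s)
for n in("top","side"):
    im,d,K,T=cap(n);cv2.imwrite(f"pics/{n}0.png",im);np.savez(f"{n}0.npz",im=im,d=d,K=K,T=T);print(n,K,T)
E
```

```text
{'clock': 0.0, 'qpos': array([1.12026432e+00, 1.04700906e-01, 9.64756619e-02, 1.56391872e+00,
       2.09025960e-05, 1.35309920e+00]), 'qd': array([-2.89884614e-04, -3.90654660e-04, -3.48611318e-04, -7.82295112e-04,
        2.06864064e-06, -3.94164459e-04]), 'effort': array([-2.93542587e-03, -5.56935596e+01,  5.03648973e+01,  1.70378806e-02,
       -5.03970005e-04, -1.84864710e-06]), 'position': array([0.13827455, 0.58350314, 0.23052491]), 'tool_rot': array([[-9.73016096e-01,  2.30736450e-01, -6.05636131e-04],
       [ 2.30737034e-01,  9.73015401e-01, -1.20405805e-03],
       [ 3.11473204e-04, -1.31131055e-03, -9.99999092e-01]]), 'wrist_force': array([-0.11149337, -0.0972864 ,  0.57247067]), 'moment': array([ 0.04256483, -0.02450788, -0.03554831]), 'grip_force': 0.0, 'gripper_width': 0.9988517759427613}
top [[506.09162001   0.         313.55772937]
 [  0.         506.09162001 234.17454097]
 [  0.           0.           1.        ]] [[-0.02592324 -0.99954747 -0.01525919 -0.22869395]
 [-0.98609285  0.02807499 -0.16380687  0.5658893 ]
 [ 0.16416114  0.01080058 -0.98637441  1.41904677]
 [ 0.          0.          0.          1.        ]]
side [[510.30006582   0.         327.91056886]
 [  0.         510.30006582 235.84335264]
 [  0.           0.           1.        ]] [[ 0.97903756 -0.20237816  0.02299012 -0.61100811]
 [-0.05457799 -0.36941215 -0.92766153  0.01412653]
 [ 0.19623126  0.90696072 -0.37271376  1.66828915]
 [ 0.          0.          0.          1.        ]]
```

View pics/top0.png

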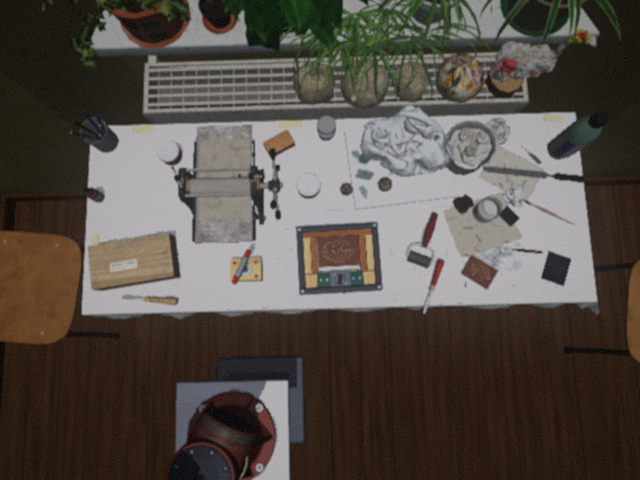

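View pics/side0.png

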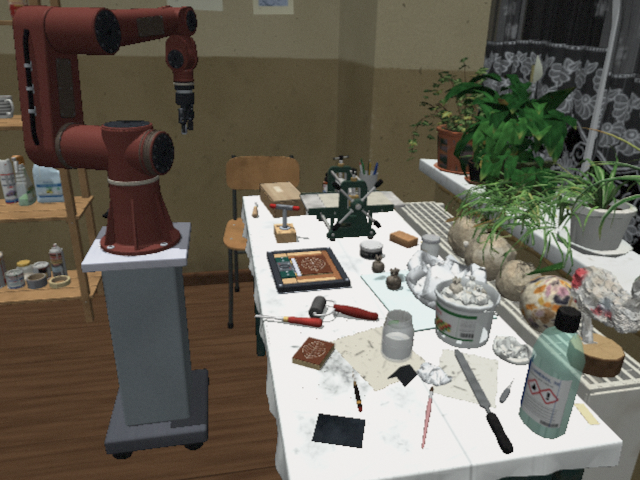

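The top view shows the key (red T-bar, about 243,262) in the yellow key block at (246,268). The chase is at (340,258) with its green bar on the near side (342,279). Red things that could be mistaken for the key's grips: gouge_1 (433,285) and the brayer handle (430,228). The small brown block (480,271) is the wrong lino block. The one I want is inside the chase at (338,252).

```bash
python3 - <<'E'
from h import *
f=np.load("top0.npz");im,d,K,T=[f[k] for k in("im","d","K","T")]
for u,v,z in((246,268,.034),(243,262,.092),(340,258,.022),(342,279,.024),(433,285,.01),(420,256,.02),(150,299,.01)):print((u,v),ray(K,T,u,v,z).round(3))
C=cloud(d,K,T)
m=(C[...,2]>.06)&(C[...,2]<.13);m[:,:]&=False if 0 else m
sub=np.zeros_like(m);sub[240:290,225:268]=1;p=C[m&sub];print(len(p),p.mean(0),p[:,2].max())
hsv=cv2.cvtColor(im,cv2.COLOR_BGR2HSV)
r=((hsv[...,0]<8)|(hsv[...,0]>172))&(hsv[...,1]>120)&(hsv[...,2]>60)&sub
v,u=np.nonzero(r);print(len(u),[ (a,b) for a,b in zip(u,v)])
P=viewer.camera_params("wrist");s=sense();Tw=np.array(P["world_to_cam"]);R=s["tool_rot"]
print(P["camera_matrix"]);print("cam in tool", R.T@(-Tw[:3,:3].T@Tw[:3,3]-s["position"]), "cam axes in tool\n",(R.T@Tw[:3,:3].T).round(3))
a=im[200:320,200:400];a=cv2.resize(a,(800,480),interpolation=cv2.INTER_CUBIC);cv2.imwrite("pics/crop.png",a)
E
```

```text
(246, 268) [ 0.468 -0.046  0.034]
(243, 262) [ 0.479 -0.046  0.092]
(340, 258) [ 0.491 -0.319  0.022]
(342, 279) [ 0.429 -0.323  0.024]
(433, 285) [ 0.406 -0.586  0.01 ]
(420, 256) [ 0.49  -0.552  0.02 ]
(150, 299) [0.387 0.238 0.01 ]
291 [ 0.48150257 -0.04189166  0.11113027] 0.12383314466428186
50 [(np.int64(248), np.int64(250)), (np.int64(247), np.int64(251)), (np.int64(248), np.int64(251)), (np.int64(249), np.int64(251)), (np.int64(246), np.int64(252)), (np.int64(247), np.int64(252)), (np.int64(248), np.int64(252)), (np.int64(249), np.int64(252)), (np.int64(246), np.int64(253)), (np.int64(247), np.int64(253)), (np.int64(248), np.int64(253)), (np.int64(249), np.int64(253)), (np.int64(245), np.int64(254)), (np.int64(246), np.int64(254)), (np.int64(247), np.int64(254)), (np.int64(248), np.int64(254)), (np.int64(245), np.int64(255)), (np.int64(246), np.int64(255)), (np.int64(247), np.int64(255)), (np.int64(248), np.int64(255)), (np.int64(245), np.int64(256)), (np.int64(246), np.int64(256)), (np.int64(247), np.int64(256)), (np.int64(235), np.int64(276)), (np.int64(234), np.int64(277)),
[... 380 characters left out ...]
9)), (np.int64(237), np.int64(279)), (np.int64(233), np.int64(280)), (np.int64(234), np.int64(280)), (np.int64(235), np.int64(280)), (np.int64(236), np.int64(280)), (np.int64(237), np.int64(280)), (np.int64(233), np.int64(281)), (np.int64(234), np.int64(281)), (np.int64(235), np.int64(281)), (np.int64(236), np.int64(281)), (np.int64(233), np.int64(282)), (np.int64(234), np.int64(282)), (np.int64(235), np.int64(282))]
[[382.12462285   0.         327.49042532]
 [  0.         382.12462285 241.19513336]
 [  0.           0.           1.        ]]
cam in tool [ 6.55859109e-02  3.55018998e-05 -1.42364031e-01] cam axes in tool
 [[ 0.    -0.966 -0.259]
 [ 1.     0.     0.001]
 [-0.001 -0.259  0.966]]
```

View pics/crop.png

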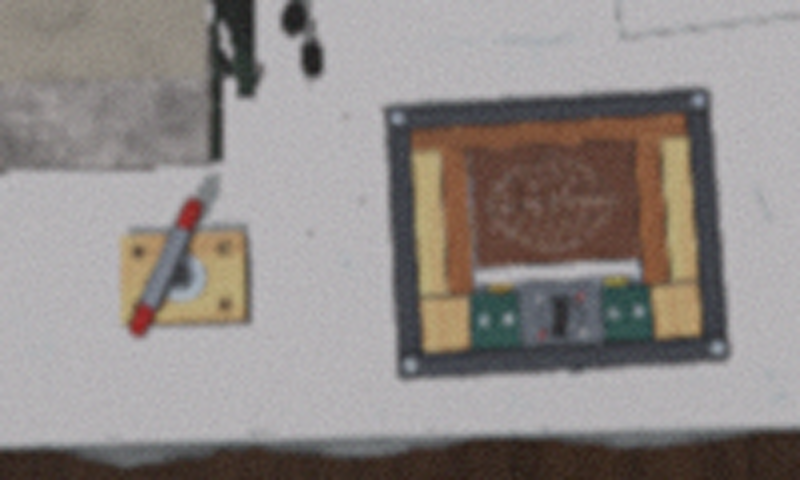

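The rows are not in the units I measure in: shifts go in shares of 30 cm and turns go in shares of 45 degrees. I convert before sending: -17.8 cm / 30 = -0.5933, -15.75 cm / 30 = -0.525, 12 degrees / 45 = 0.2667.

>>> arm_command --targets '[{"grip": 0, "translation": [-0.105, -0.1187, 0], "spin": 0.0444}, {"grip": 0, "translation": [-0.21, -0.2373, 0], "spin": 0.0889}, {"grip": 0, "translation": [-0.315, -0.3567, 0], "spin": 0.1333}, {"grip": 0, "translation": [-0.42, -0.475, 0], "spin": 0.1778}, {"grip": 0, "translation": [-0.525, -0.5933, 0], "spin": 0.2667}]'

```text
clock: 0.72
position: [0.2509, 0.3729, 0.231]
tool_rot: [[-0.903, 0.429, -0.0], [0.429, 0.903, -0.0], [0.0, -0.0, -1.0]]
wrist_force: [-0.0, 0.1, 0.9]
gripper_width: 0.997
grip_force: 0.0
```

To row units: -19.1 cm / 30 = -0.6367, -14.1 cm / 30 = -0.47.

>>> arm_command --targets '[{"grip": 0, "translation": [-0.1267, -0.0933, 0], "spin": 0}, {"grip": 0, "translation": [-0.2533, -0.1867, 0], "spin": 0}, {"grip": 0, "translation": [-0.38, -0.2833, 0], "spin": 0}, {"grip": 0, "translation": [-0.51, -0.3767, 0], "spin": 0}, {"grip": 0, "translation": [-0.6367, -0.47, 0], "spin": 0}]'

```text
clock: 1.35
position: [0.3633, 0.1637, 0.2311]
tool_rot: [[-0.904, 0.428, 0.0], [0.428, 0.904, 0.0], [-0.0, 0.0, -1.0]]
wrist_force: [0.6, 1.1, 0.3]
gripper_width: 1.0
grip_force: 0.0
```

To row units: -19.1 cm / 30 = -0.6367, -15.3 cm / 30 = -0.51.

>>> arm_command --targets '[{"grip": 0, "translation": [-0.1267, -0.0933, 0], "spin": 0}, {"grip": 0, "translation": [-0.2533, -0.1867, 0], "spin": 0}, {"grip": 0, "translation": [-0.38, -0.2833, 0], "spin": 0}, {"grip": 0, "translation": [-0.51, -0.3767, 0], "spin": 0}, {"grip": 0, "translation": [-0.6367, -0.47, 0], "spin": 0}]'

```text
clock: 1.98
position: [0.4756, -0.0456, 0.231]
tool_rot: [[-0.904, 0.428, -0.0], [0.428, 0.904, 0.0], [0.0, 0.0, -1.0]]
wrist_force: [0.8, 0.4, 0.2]
gripper_width: 1.001
grip_force: 0.0
```

```bash
python3 - <<'E'
from h import *
s=sense();print(s["position"],s["tool_rot"],s["qpos"])
im,d,K,T=cap("wrist");cv2.imwrite("pics/w1.png",im);np.savez("w1.npz",im=im,d=d,K=K,T=T)
E
```

```text
[ 0.47559705 -0.04559051  0.23098569] [[-9.03642457e-01  4.28287599e-01 -2.04856416e-04]
 [ 4.28287541e-01  9.03642466e-01  2.76080378e-04]
 [ 3.03358759e-04  1.61740500e-04 -9.99999941e-01]] [-3.70386222e-01 -2.70156628e-01 -2.58683938e-01  1.58255992e+00
  1.83205708e-04  7.22106591e-02]
```

View pics/w1.png

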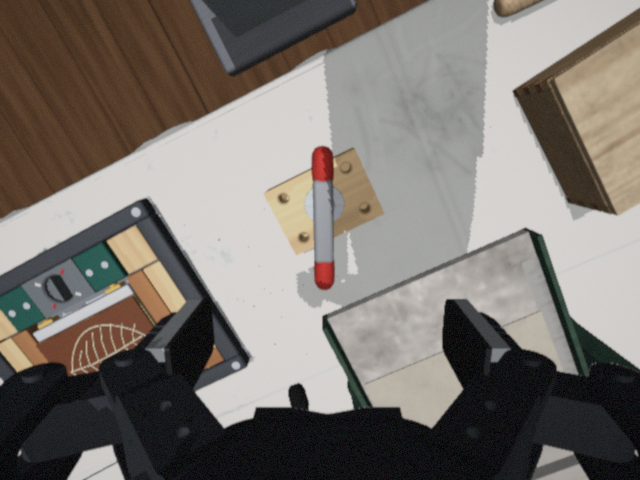

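The wrist view shows the key's T-bar running from (322,150) to (325,287), with the key block corners near (265,192) and (383,212). The socket is at about (58,290), with white and red marks round it and the slot tilted. Next I measure all of these.

```bash
cat > meas.py <<'E'
from h import *
def red(im): 
    h=cv2.cvtColor(im,cv2.COLOR_BGR2HSV);return (((h[...,0]<8)|(h[...,0]>172))&(h[...,1]>130)&(h[...,2]>60)).astype(np.uint8)
E
python3 - <<'E'
from meas import *
f=np.load("w1.npz");im,d,K,T=[f[k] for k in("im","d","K","T")]
n,l,st,c=cv2.connectedComponentsWithStats(red(im))
for i in range(1,n):
    if st[i,4]>3: print(st[i],c[i].round(1),ray(K,T,*c[i],.108).round(4),ray(K,T,*c[i],.024).round(4))
C=cloud(d,K,T)
# T-bar top cloud
m=np.zeros((480,640),bool);m[130:310,300:345]=1;m&=(C[...,2]>.095)&(C[...,2]<.125)
p=C[m];print("bar",len(p),p.mean(0).round(4),np.percentile(p[:,2],[5,50,95]).round(4))
v,u=np.nonzero(m);r=cv2.minAreaRect(np.stack([u,v],1).astype(np.float32));print(r)
bx=cv2.boxPoints(r);w=np.array([ray(K,T,*q,.1155) for q in bx]);print("bar rect w",w.mean(0).round(4),[np.linalg.norm(w[i]-w[i-1]).round(4) for i in range(4)],w.round(4))
e=w[1]-w[0] if np.linalg.norm(w[1]-w[0])>np.linalg.norm(w[2]-w[1]) else w[2]-w[1];print("yaw",np.degrees(np.arctan2(e[1],e[0])))
# block
m=np.zeros((480,640),bool);m[140:262,250:395]=1;m&=(C[...,2]>.026)&(C[...,2]<.045)
m=cv2.morphologyEx(m.astype(np.uint8),cv2.MORPH_OPEN,np.ones((3,3)));v,u=np.nonzero(m);r=cv2.minAreaRect(np.stack([u,v],1).astype(np.float32));bx=cv2.boxPoints(r);w=np.array([ray(K,T,*q,.034) for q in bx])
print("block",C[m>0][:,2].mean(),w.mean(0).round(4),[np.linalg.norm(w[i]-w[i-1]).round(4) for i in range(4)],w.round(4))
h=cv2.cvtColor(im,cv2.COLOR_BGR2HSV);
sub=im[235:345,0:120];cv2.imwrite("pics/w1s.png",cv2.resize(sub,None,fx=5,fy=5,interpolation=cv2.INTER_CUBIC))
E
```

```text
[312 147  21  34 626] [322.2 164.2] [ 0.43   -0.0278  0.108 ] [ 0.4344 -0.031   0.024 ]
[315 262  19  27 451] [324.  274.5] [ 0.5025 -0.061   0.108 ] [ 0.5298 -0.0747  0.024 ]
[ 61 270   2   4   8] [ 61.5 271.5] [ 0.4179 -0.2342  0.108 ] [ 0.4184 -0.3027  0.024 ]
[ 53 304   3   4   8] [ 53.8 305.6] [ 0.4379 -0.2555  0.108 ] [ 0.4447 -0.3308  0.024 ]
bar 2882 [ 0.4631 -0.0428  0.1141] [0.1106 0.1146 0.1161]
((324.13983154296875, 228.05078125), (164.4110870361328, 27.826963424682617), 85.72053527832031)
bar rect w [ 0.4725 -0.0462  0.1155] [np.float64(0.1172), np.float64(0.0182), np.float64(0.117), np.float64(0.0204)] [[ 0.4147 -0.0334  0.1155]
 [ 0.4212 -0.0164  0.1155]
 [ 0.5307 -0.0579  0.1155]
 [ 0.5235 -0.077   0.1155]]
yaw -20.753435640819507
block 0.034088312850357516 [ 0.4662 -0.0442  0.034 ] [np.float64(0.066), np.float64(0.0896), np.float64(0.0639), np.float64(0.0936)] [[ 4.344e-01 -8.950e-02  3.400e-02]
 [ 4.332e-01  1.000e-04  3.400e-02]
 [ 4.970e-01  3.100e-03  3.400e-02]
 [ 5.004e-01 -9.050e-02  3.400e-02]]
```

View pics/w1s.png

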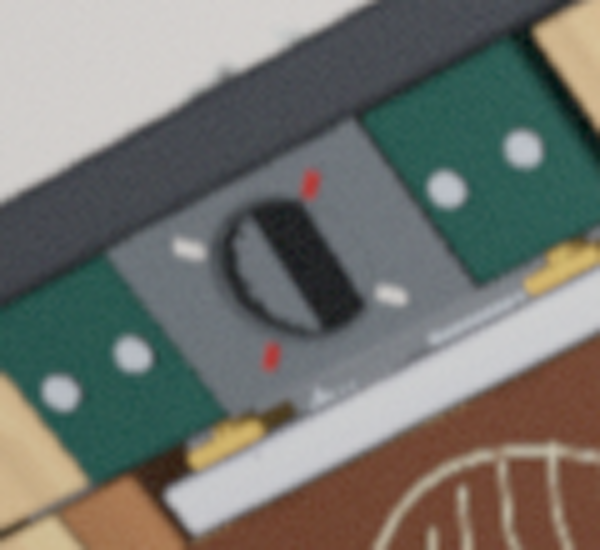

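The crop shows the red marks at (310,185) and (272,356), the white marks at (188,248) and (391,294), and the slot as a dark band between them. I'll take one view from directly above before grasping.

>>> arm_command --targets '[{"grip": 0, "translation": [-0.0567, -0.1733, 0.04], "spin": 0}, {"grip": 0, "translation": [-0.1133, -0.3467, 0.08], "spin": 0}, {"grip": 0, "translation": [-0.17, -0.52, 0.12], "spin": 0}, {"grip": 0, "translation": [-0.2267, -0.6933, 0.16], "spin": 0}, {"grip": 0, "translation": [-0.2833, -0.8667, 0.2], "spin": 0}]'

```text
clock: 2.65
position: [0.4401, -0.317, 0.1706]
tool_rot: [[-0.904, 0.428, -0.0], [0.428, 0.904, 0.0], [0.0, 0.0, -1.0]]
wrist_force: [-0.1, 0.2, -0.3]
gripper_width: 1.0
grip_force: 0.0
```

```bash
python3 - <<'E'
from meas import *
im,d,K,T=cap("wrist");s=sense();print(s["position"],s["tool_rot"][:,0],s["clock"])
im,d,K,T=cap("wrist");np.savez("w2.npz",im=im,d=d,K=K,T=T)
uv=pix(K,T,[.4316,-.3168,.024]);print(uv);u,v=uv.astype(int)
n,l,st,c=cv2.connectedComponentsWithStats(red(im))
for i in range(1,n):
    if st[i,4]>10 and abs(c[i]-uv).max()<70: print("red",st[i],c[i].round(1),ray(K,T,*c[i],.024).round(4))
h=cv2.cvtColor(im,cv2.COLOR_BGR2HSV);w=((h[...,1]<60)&(h[...,2]>165)).astype(np.uint8)
n,l,st,c=cv2.connectedComponentsWithStats(w)
for i in range(1,n):
    if 10<st[i,4]<400 and abs(c[i]-uv).max()<70: print("white",st[i],c[i].round(1),ray(K,T,*c[i],.024).round(4))
x0,y0=u-75,v-55;print("crop origin",x0,y0,"x5")
cv2.imwrite("pics/w2s.png",cv2.resize(im[y0:y0+110,x0:x0+150],None,fx=5,fy=5,interpolation=cv2.INTER_CUBIC))
E
```

```text
[ 0.43849807 -0.32220903  0.16833899] [-0.90222863  0.4312565   0.00115132] 2.7
[330.03490037 216.24494471]
red [338 190   4   6  15] [339.4 192.7] [ 0.4184 -0.3027  0.024 ]
red [319 237   4   6  14] [320.7 239.3] [ 0.4449 -0.3311  0.024 ]
white [393 179   9   9  66] [396.8 182.8] [ 0.4301 -0.2609  0.024 ]
white [371 190   9   9  65] [374.9 193.8] [ 0.4306 -0.279   0.024 ]
white [301 208   9   6  39] [304.8 210.4] [ 0.4192 -0.3322  0.024 ]
white [351 220   8   6  37] [354.6 222.5] [ 0.4441 -0.3019  0.024 ]
white [342 222  39  20 115] [359. 232.] [ 0.4524 -0.302   0.024 ]
white [282 235   9   8  56] [286.2 238.6] [ 0.4329 -0.3551  0.024 ]
white [262 245   9   9  57] [265.9 249. ] [ 0.4335 -0.3732  0.024 ]
white [310 250  14   8  32] [315.9 253.6] [ 0.4537 -0.3396  0.024 ]
white [344 262  68  21 160] [380.9 268.3] [ 0.4868 -0.2985  0.024 ]
white [281 267   8   7  28] [284.1 269.7] [ 0.4549 -0.3682  0.024 ]
white [283 271  15  12  67] [289.1 276.3] [ 0.4615 -0.3671  0.024 ]
crop origin 255 161 x5
```

View pics/w2s.png

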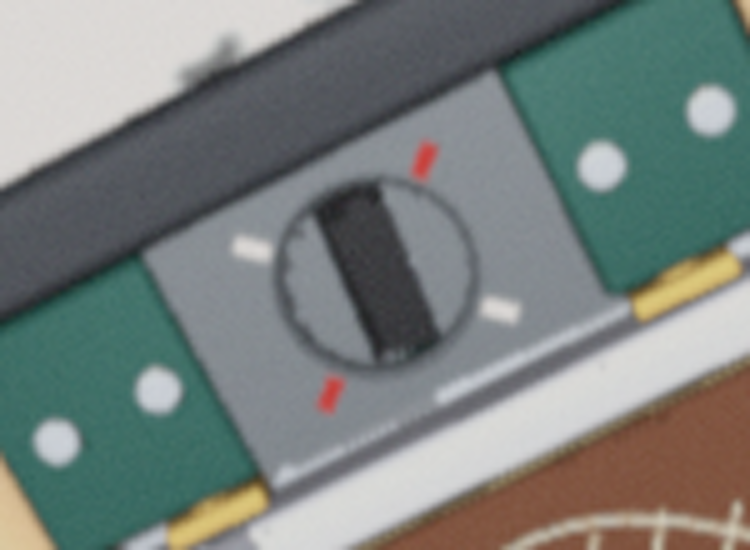

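The crop gives the following:
- **Socket:** centre (0.4316, -0.3169). The marks are 38.5 to 39 mm apart, which matches the given size.
- **Chase:** yaw about +1.75°.
- **Slot:** world yaw about -5°, the dark band from crop (350,195) to (405,345).

Next I go to the key.

To row units: 25.75 cm / 30 = 0.8583, 20.6 cm / 30 = 0.6867, -1 degrees / 45 = -0.0222.

>>> arm_command --targets '[{"grip": 0, "translation": [0.0633, 0.1717, 0], "spin": 0}, {"grip": 0, "translation": [0.1267, 0.3433, 0], "spin": 0}, {"grip": 0, "translation": [0.19, 0.515, 0], "spin": 0}, {"grip": 0, "translation": [0.2533, 0.6867, 0], "spin": -0.0111}, {"grip": 0, "translation": [0.3133, 0.8583, 0], "spin": -0.0222}]'

```text
clock: 3.38
position: [0.4656, -0.0402, 0.1713]
tool_rot: [[-0.911, 0.412, 0.0], [0.412, 0.911, 0.0], [-0.0, 0.0, -1.0]]
wrist_force: [0.7, 0.6, 0.1]
gripper_width: 1.0
grip_force: 0.0
```

>>> arm_command --targets '[{"grip": 0, "translation": [0, 0, 0], "spin": 0}, {"grip": 0, "translation": [0, 0, 0], "spin": 0}]'

```text
clock: 3.62
position: [0.4659, -0.0422, 0.1713]
tool_rot: [[-0.912, 0.411, -0.0], [0.411, 0.912, -0.0], [-0.0, -0.0, -1.0]]
wrist_force: [-0.0, -0.1, -0.4]
gripper_width: 0.998
grip_force: 0.0
```

```bash
python3 - <<'E'
from meas import *
im,d,K,T=cap("wrist");s=sense();print(s["position"],s["tool_rot"][:,0],s["wrist_force"],s["clock"])
n,l,st,c=cv2.connectedComponentsWithStats(red(im))
for i in range(1,n):
    if st[i,4]>300: print("red",st[i],c[i].round(1),ray(K,T,*c[i],.108).round(4),ray(K,T,*c[i],.1155).round(4))
h=cv2.cvtColor(im,cv2.COLOR_BGR2HSV);print(pix(K,T,[.466,-.044,.034]));cv2.imwrite("pics/w3.png",im)
E
```

```text
[ 0.46586544 -0.04283401  0.17121835] [-9.10997233e-01  4.12412461e-01  6.59699497e-05] [-0.21407382  0.70197736  0.31109608] 3.675
red [ 311  169   27   44 1052] [324.1 190.9] [ 0.4301 -0.0279  0.108 ] [ 0.4292 -0.0274  0.1155]
red [312 311  24  33 646] [323.8 326.2] [ 0.503  -0.0612  0.108 ] [ 0.4995 -0.0595  0.1155]
[325.1322955  230.21998138]
```

>>> arm_command --targets '[{"grip": 0, "translation": [0, -0.0033, 0.0833], "spin": 0}, {"grip": 0, "translation": [0, -0.0033, 0.1667], "spin": 0}, {"grip": 0, "translation": [0, -0.0033, 0.24], "spin": 0}, {"grip": 0, "translation": [0, -0.0033, 0.2733], "spin": 0}, {"grip": 0, "translation": [0, -0.0033, 0.2733], "spin": 0}]' --newtons 80

```text
clock: 4.3
position: [0.4652, -0.0439, 0.089]
tool_rot: [[-0.911, 0.413, -0.001], [0.413, 0.911, 0.0], [0.001, -0.0, -1.0]]
wrist_force: [-0.0, 0.1, 0.4]
gripper_width: 1.002
grip_force: 0.0
```

>>> arm_command --targets '[{"grip": 1, "translation": [0, 0, 0], "spin": 0}, {"grip": 1, "translation": [0, 0, 0], "spin": 0}, {"grip": 1, "translation": [0, 0, 0], "spin": 0}, {"grip": 1, "translation": [0, 0, 0], "spin": 0}, {"grip": 1, "translation": [0, 0, 0], "spin": 0}]' --newtons 80

```text
clock: 4.92
position: [0.4657, -0.0435, 0.0897]
tool_rot: [[-0.911, 0.412, 0.0], [0.412, 0.911, -0.0], [-0.001, -0.0, -1.0]]
wrist_force: [-0.7, -1.1, 3.1]
gripper_width: 0.145
grip_force: 78.1
```

>>> arm_command --targets '[{"grip": 1, "translation": [0, 0, 0], "spin": 0}, {"grip": 1, "translation": [0, 0, 0], "spin": 0}, {"grip": 1, "translation": [0, 0, 0], "spin": 0}]'

```text
clock: 5.3
position: [0.4658, -0.0435, 0.0897]
tool_rot: [[-0.911, 0.412, 0.001], [0.412, 0.911, -0.0], [-0.001, -0.0, -1.0]]
wrist_force: [-1.1, -0.9, 5.2]
gripper_width: 0.15
grip_force: 78.4
```

To row units: -5 cm / 30 = -0.1667, -3 cm / 30 = -0.1.

>>> arm_command --targets '[{"grip": 1, "translation": [0, 0, -0.02], "spin": 0}, {"grip": 1, "translation": [0, 0, -0.05], "spin": 0}, {"grip": 1, "translation": [0, 0, -0.1], "spin": 0}, {"grip": 1, "translation": [0, 0, -0.1667], "spin": 0}, {"grip": 1, "translation": [0, 0, -0.1667], "spin": 0}]'

```text
clock: 5.92
position: [0.4668, -0.0438, 0.1417]
tool_rot: [[-0.911, 0.412, 0.003], [0.412, 0.911, -0.001], [-0.004, 0.0, -1.0]]
wrist_force: [0.5, 0.9, -2.4]
gripper_width: 0.147
grip_force: 78.0
```

```bash
python3 - <<'E'
from meas import *
s=sense();im,d,K,T=cap("wrist");print(s["position"],s["tool_rot"][:,0],s["wrist_force"],s["grip_force"],s["clock"])
zb=s["position"][2]+.019
n,l,st,c=cv2.connectedComponentsWithStats(red(im))
for i in range(1,n):
    if st[i,4]>100:
        for z in(zb,zb+.0075): print("red",st[i],c[i].round(1),(s["tool_rot"].T@(ray(K,T,*c[i],z)-s["position"])).round(4))
cv2.imwrite("pics/w4.png",im)
E
```

```text
[ 0.46684332 -0.04383536  0.14173171] [-0.91112349  0.41211734 -0.00364416] [ 0.54459899  0.85558279 -2.4321702 ] 77.99195967614651 5.925
red [ 305  185   46   75 2907] [327.6 222.4] [ 0.0389  0.0002 -0.0191]
red [ 305  185   46   75 2907] [327.6 222.4] [ 0.0405  0.0002 -0.0266]
```

View pics/w4.png

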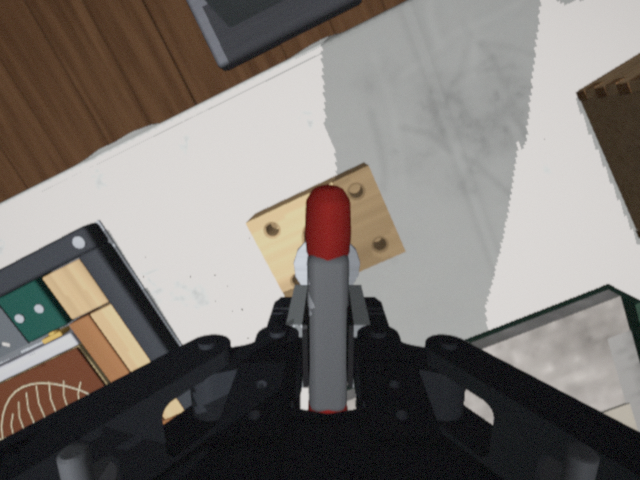

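The key is held; its near red grip is at (327,222), centred in the pads. I carry it to the socket and turn it to the slot's yaw.

To row units: -26.3 cm / 30 = -0.8767, -20.9 cm / 30 = -0.6967, -19.4 degrees / 45 = -0.4311.

>>> arm_command --targets '[{"grip": 1, "translation": [-0.0533, -0.1733, 0], "spin": -0.0889}, {"grip": 1, "translation": [-0.1067, -0.3467, 0], "spin": -0.1778}, {"grip": 1, "translation": [-0.16, -0.52, 0], "spin": -0.2667}, {"grip": 1, "translation": [-0.2167, -0.6967, 0], "spin": -0.3556}, {"grip": 1, "translation": [-0.27, -0.8767, 0], "spin": -0.4311}]'

```text
clock: 6.6
position: [0.4303, -0.3179, 0.1386]
tool_rot: [[-0.996, 0.084, -0.0], [0.084, 0.996, 0.001], [0.0, 0.001, -1.0]]
wrist_force: [0.8, 1.2, -1.1]
gripper_width: 0.145
grip_force: 78.3
```

>>> arm_command --targets '[{"grip": 1, "translation": [0, 0, 0], "spin": 0}, {"grip": 1, "translation": [0, 0, 0], "spin": 0}, {"grip": 1, "translation": [0, 0, 0], "spin": 0}]'

```text
clock: 6.98
position: [0.4312, -0.3152, 0.139]
tool_rot: [[-0.996, 0.085, -0.0], [0.085, 0.996, 0.001], [0.0, 0.001, -1.0]]
wrist_force: [0.2, 0.4, -2.0]
gripper_width: 0.145
grip_force: 78.7
```

```bash
python3 - <<'E'
from meas import *
s=sense();im,d,K,T=cap("wrist");R=s["tool_rot"];print(s["position"],R.round(4),s["wrist_force"],s["moment"],s["clock"])
print("need tool shift",R.T@(np.array([.4316,-.3169,s["position"][2]])-s["position"]),"key yaw",np.degrees(np.arctan2(-R[1,0],-R[0,0])))
zb=s["position"][2]+.019
r=red(im)
col=np.nonzero(r[:,327])[0];
for v in(col.min(),col[col<330].max()): print(v,(R.T@(ray(K,T,327,v,zb+.0075)-s["position"])).round(4))
n,l,st,c=cv2.connectedComponentsWithStats(r)
for i in range(1,n):
    if st[i,4]>5: print("red",st[i],c[i].round(1),ray(K,T,*c[i],.024).round(4))
cv2.imwrite("pics/w5.png",im)
E
```

```text
[ 0.43115768 -0.31518318  0.13900205] [[-9.964e-01  8.500e-02 -2.000e-04]
 [ 8.500e-02  9.964e-01  7.000e-04]
 [ 3.000e-04  7.000e-04 -1.000e+00]] [ 0.23129087  0.36239795 -2.02471461] [0.02720816 0.02966765 0.00543274] 6.975
need tool shift [-5.86718903e-04 -1.67298340e-03 -1.30256426e-06] key yaw -4.878425477266888
185 [ 0.052  -0.     -0.0265]
259 [ 0.0286 -0.     -0.0265]
red [ 305  185   45   75 2933] [327.6 222.1] [ 0.4211 -0.314   0.024 ]
red [ 16 370   5   2   6] [ 18.2 370.7] [ 0.5169 -0.56    0.024 ]
red [ 18 371   7   4  12] [ 21.2 372.9] [ 0.519  -0.5583  0.024 ]
red [   0  376   28   65 1389] [ 12.2 406.8] [ 0.5483 -0.5743  0.024 ]
red [308 404   5   7  18] [309.3 407.6] [ 0.569 -0.341  0.024]
red [343 405   5   6  13] [345.2 408.1] [ 0.5719 -0.3128  0.024 ]
red [319 410  18   4  44] [327.8 411.9] [ 0.5742 -0.3268  0.024 ]
```

View pics/w5.png

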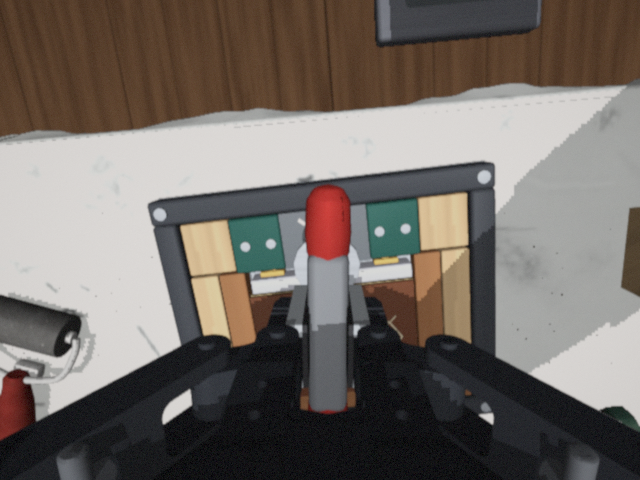

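The view shows the key over the green bar at (327,222), offset about 0 in the pads. I correct 1.7 mm and descend to just above the mouth.

To row units: 3.6 cm / 30 = 0.12, -0.17 cm / 30 = -0.0057.

>>> arm_command --targets '[{"grip": 1, "translation": [-0.002, -0.0057, 0.04], "spin": 0}, {"grip": 1, "translation": [-0.002, -0.0057, 0.0867], "spin": 0}, {"grip": 1, "translation": [-0.002, -0.0057, 0.12], "spin": 0}, {"grip": 1, "translation": [-0.002, -0.0057, 0.12], "spin": 0}, {"grip": 1, "translation": [-0.002, -0.0057, 0.12], "spin": 0}]'

```text
clock: 7.65
position: [0.4315, -0.3182, 0.1035]
tool_rot: [[-0.996, 0.086, 0.0], [0.086, 0.996, -0.0], [-0.0, -0.0, -1.0]]
wrist_force: [-0.5, -0.2, -2.7]
gripper_width: 0.15
grip_force: 78.7
```

```bash
python3 - <<'E'
from meas import *
s=sense();R=s["tool_rot"];print(s["position"],s["wrist_force"],s["moment"],s["clock"])
print("need",R.T@(np.array([.4316,-.3169,s["position"][2]])-s["position"]),"key yaw",np.degrees(np.arctan2(-R[1,0],-R[0,0])),R[:,2])
E
```

```text
[ 0.43150516 -0.31821878  0.10349768] [-0.53771594 -0.15015116 -2.67438674] [-0.04202608 -0.000833    0.06639734] 7.65
need [ 1.91304206e-05  1.32204599e-03 -1.41985765e-07] key yaw -4.942536693417195 [ 2.53712144e-04 -1.25911048e-04 -9.99999960e-01]
```

To row units: 0.3 cm / 30 = 0.01.

>>> arm_command --targets '[{"grip": 1, "translation": [0, 0, 0.01], "spin": 0}, {"grip": 1, "translation": [0, 0, 0.01], "spin": 0}]'

```text
clock: 7.9
position: [0.4315, -0.3182, 0.1003]
tool_rot: [[-0.996, 0.086, 0.0], [0.086, 0.996, -0.0], [-0.0, -0.0, -1.0]]
wrist_force: [-0.1, -0.2, -2.2]
gripper_width: 0.149
grip_force: 78.7
```

>>> arm_command --targets '[{"grip": 1, "translation": [0, 0, 0], "spin": 0}]'

```text
clock: 8.02
position: [0.4315, -0.3182, 0.1004]
tool_rot: [[-0.996, 0.086, 0.0], [0.086, 0.996, -0.0], [-0.0, -0.0, -1.0]]
wrist_force: [-0.1, 0.3, -1.0]
gripper_width: 0.148
grip_force: 78.7
```

>>> arm_command --targets '[{"grip": 1, "translation": [0, 0, 0], "spin": 0}]'

```text
clock: 8.15
position: [0.4314, -0.3181, 0.1004]
tool_rot: [[-0.996, 0.086, 0.0], [0.086, 0.996, -0.0], [-0.0, 0.0, -1.0]]
wrist_force: [0.5, 0.1, -2.0]
gripper_width: 0.148
grip_force: 78.7
```

>>> arm_command --targets '[{"grip": 1, "translation": [0, 0, 0], "spin": 0}]'

```text
clock: 8.28
position: [0.4315, -0.3181, 0.1003]
tool_rot: [[-0.996, 0.086, 0.0], [0.086, 0.996, -0.0], [-0.0, 0.0, -1.0]]
wrist_force: [-0.2, -0.0, -1.4]
gripper_width: 0.151
grip_force: 78.7
```

To row units: 0.5 cm / 30 = 0.0167, 0.12 cm / 30 = 0.004.

>>> arm_command --targets '[{"grip": 1, "translation": [0, 0.004, 0], "spin": 0}, {"grip": 1, "translation": [0, 0.004, 0.0067], "spin": 0}, {"grip": 1, "translation": [0, 0.004, 0.0133], "spin": 0}, {"grip": 1, "translation": [0, 0.004, 0.0167], "spin": 0}]'

```text
clock: 8.78
position: [0.4315, -0.3168, 0.095]
tool_rot: [[-0.996, 0.086, -0.0], [0.086, 0.996, 0.0], [0.0, 0.0, -1.0]]
wrist_force: [1.2, 0.8, -1.9]
gripper_width: 0.144
grip_force: 78.7
```

To row units: 0.3 cm / 30 = 0.01, 0.2 cm / 30 = 0.0067.

>>> arm_command --targets '[{"grip": 1, "translation": [0, 0, 0.0033], "spin": 0}, {"grip": 1, "translation": [0, 0, 0.0067], "spin": 0}, {"grip": 1, "translation": [0, 0, 0.01], "spin": 0}]'

```text
clock: 9.15
position: [0.4315, -0.3169, 0.0922]
tool_rot: [[-0.996, 0.086, 0.0], [0.086, 0.996, 0.0], [-0.0, 0.0, -1.0]]
wrist_force: [0.6, 0.3, -2.3]
gripper_width: 0.147
grip_force: 78.7
```

To row units: 0.2 cm / 30 = 0.0067, 0.1 cm / 30 = 0.0033.

>>> arm_command --targets '[{"grip": 1, "translation": [0, 0, 0.0033], "spin": 0}, {"grip": 1, "translation": [0, 0, 0.0067], "spin": 0}]'

```text
clock: 9.4
position: [0.4315, -0.3169, 0.0902]
tool_rot: [[-0.996, 0.086, 0.0], [0.086, 0.996, 0.0], [-0.0, 0.0, -1.0]]
wrist_force: [0.4, 0.5, -2.1]
gripper_width: 0.146
grip_force: 78.7
```

To row units: 0.1 cm / 30 = 0.0033.

>>> arm_command --targets '[{"grip": 1, "translation": [0, 0, 0.0033], "spin": 0}, {"grip": 1, "translation": [0, 0, 0.0033], "spin": 0}]'

```text
clock: 9.65
position: [0.4315, -0.3169, 0.0892]
tool_rot: [[-0.996, 0.086, -0.0], [0.086, 0.996, 0.0], [0.0, 0.0, -1.0]]
wrist_force: [1.2, -1.1, -2.0]
gripper_width: 0.146
grip_force: 78.7
```

It is already past the lands with no force, so it is in the slot. I continue down gently.

To row units: 0.6 cm / 30 = 0.02, 0.45 cm / 30 = 0.015.

>>> arm_command --targets '[{"grip": 1, "translation": [0, 0, 0.005], "spin": 0}, {"grip": 1, "translation": [0, 0, 0.01], "spin": 0}, {"grip": 1, "translation": [0, 0, 0.015], "spin": 0}, {"grip": 1, "translation": [0, 0, 0.02], "spin": 0}]'

```text
clock: 10.15
position: [0.4315, -0.3169, 0.0831]
tool_rot: [[-0.996, 0.086, -0.0], [0.086, 0.996, 0.0], [0.0, 0.0, -1.0]]
wrist_force: [0.0, -0.7, -1.6]
gripper_width: 0.148
grip_force: 78.7
```

>>> arm_command --targets '[{"grip": 1, "translation": [0, 0, 0.0033], "spin": 0}, {"grip": 1, "translation": [0, 0, 0.0067], "spin": 0}, {"grip": 1, "translation": [0, 0, 0.0083], "spin": 0}]'

```text
clock: 10.52
position: [0.4315, -0.3169, 0.0807]
tool_rot: [[-0.996, 0.086, 0.0], [0.086, 0.996, 0.0], [0.0, 0.0, -1.0]]
wrist_force: [0.4, -0.4, -1.9]
gripper_width: 0.148
grip_force: 78.7
```

To row units: 0.08 cm / 30 = 0.0027, 0.05 cm / 30 = 0.0017.

>>> arm_command --targets '[{"grip": 1, "translation": [0, 0, 0.0017], "spin": 0}, {"grip": 1, "translation": [0, 0, 0.0027], "spin": 0}]'

```text
clock: 10.78
position: [0.4315, -0.3169, 0.08]
tool_rot: [[-0.996, 0.086, 0.0], [0.086, 0.996, 0.0], [-0.0, 0.0, -1.0]]
wrist_force: [0.2, -0.7, -1.4]
gripper_width: 0.149
grip_force: 78.7
```

To row units: 0.03 cm / 30 = 0.001.

>>> arm_command --targets '[{"grip": 1, "translation": [0, 0, 0.001], "spin": 0}, {"grip": 1, "translation": [0, 0, 0.001], "spin": 0}]'

```text
clock: 11.02
position: [0.4316, -0.3169, 0.0797]
tool_rot: [[-0.996, 0.086, 0.0], [0.086, 0.996, 0.0], [-0.0, 0.0, -1.0]]
wrist_force: [0.2, -0.2, -1.0]
gripper_width: 0.146
grip_force: 78.8
```

To row units: 0.03 cm / 30 = 0.001.

>>> arm_command --targets '[{"grip": 1, "translation": [0, 0, 0.001], "spin": 0}, {"grip": 1, "translation": [0, 0, 0.001], "spin": 0}]'

```text
clock: 11.28
position: [0.4316, -0.3171, 0.0797]
tool_rot: [[-0.996, 0.086, 0.0], [0.086, 0.996, -0.0], [-0.0, -0.0, -1.0]]
wrist_force: [-0.5, -0.2, 1.5]
gripper_width: 0.151
grip_force: 79.2
```

To row units: 0.03 cm / 30 = 0.001.

>>> arm_command --targets '[{"grip": 1, "translation": [0, 0, 0.001], "spin": 0}, {"grip": 1, "translation": [0, 0, 0.001], "spin": 0}]'

```text
clock: 11.52
position: [0.4317, -0.3172, 0.0796]
tool_rot: [[-0.996, 0.086, 0.0], [0.086, 0.996, -0.001], [-0.0, -0.001, -1.0]]
wrist_force: [-2.4, 0.4, 4.7]
gripper_width: 0.145
grip_force: 79.8
```

Home: the collar is resting with light force. Now I turn clockwise.

To row units: 20 degrees / 45 = 0.4444.

>>> arm_command --targets '[{"grip": 1, "translation": [0, 0, 0], "spin": 0.0889}, {"grip": 1, "translation": [0, 0, 0], "spin": 0.1778}, {"grip": 1, "translation": [0, 0, 0], "spin": 0.2667}, {"grip": 1, "translation": [0, 0, 0], "spin": 0.3556}, {"grip": 1, "translation": [0, 0, 0], "spin": 0.4444}]'

```text
clock: 12.15
position: [0.4318, -0.3169, 0.0796]
tool_rot: [[-0.906, 0.423, 0.001], [0.423, 0.906, -0.0], [-0.001, 0.0, -1.0]]
wrist_force: [-0.4, 0.9, 5.9]
gripper_width: 0.149
grip_force: 79.7
```

```bash
python3 - <<'E'
from h import *
s=sense();R=s["tool_rot"];print(s["position"],s["wrist_force"],s["moment"],s["clock"],"yaw",np.degrees(np.arctan2(-R[1,0],-R[0,0])))
E
```

```text
[ 0.43182406 -0.3169497   0.07958329] [-0.36407153  0.93271857  5.87448383] [0.38801143 0.11338189 0.20787232] 12.15 yaw -25.042518769446612
```

To row units: 20 degrees / 45 = 0.4444.

>>> arm_command --targets '[{"grip": 1, "translation": [0, 0, 0], "spin": 0.0889}, {"grip": 1, "translation": [0, 0, 0], "spin": 0.1778}, {"grip": 1, "translation": [0, 0, 0], "spin": 0.2667}, {"grip": 1, "translation": [0, 0, 0], "spin": 0.3556}, {"grip": 1, "translation": [0, 0, 0], "spin": 0.4444}]'

```text
clock: 12.78
position: [0.4319, -0.317, 0.0796]
tool_rot: [[-0.707, 0.708, 0.001], [0.708, 0.707, -0.0], [-0.001, 0.0, -1.0]]
wrist_force: [-0.4, 0.4, 4.4]
gripper_width: 0.151
grip_force: 79.7
```

To row units: 5 degrees / 45 = 0.1111.

>>> arm_command --targets '[{"grip": 1, "translation": [0, 0, 0], "spin": 0.0444}, {"grip": 1, "translation": [0, 0, 0], "spin": 0.0889}, {"grip": 1, "translation": [0, 0, 0], "spin": 0.1111}, {"grip": 1, "translation": [0, 0, 0], "spin": 0.1111}]'

```text
clock: 13.28
position: [0.432, -0.317, 0.0796]
tool_rot: [[-0.644, 0.765, 0.001], [0.765, 0.644, -0.0], [-0.001, 0.001, -1.0]]
wrist_force: [0.2, 1.6, 4.8]
gripper_width: 0.145
grip_force: 79.7
```

```bash
python3 - <<'E'
from meas import *
s=sense();R=s["tool_rot"];print(s["position"],s["wrist_force"],s["moment"],s["clock"],"yaw",np.degrees(np.arctan2(-R[1,0],-R[0,0])))
im,d,K,T=cap("wrist");cv2.imwrite("pics/w6.png",im)
E
```

```text
[ 0.43195655 -0.31701994  0.07961659] [0.18754635 1.61907659 4.79583713] [ 0.38055478 -0.05295979  0.15543579] 13.275 yaw -49.905412300744636
```

To row units: 2 degrees / 45 = 0.0444.

>>> arm_command --targets '[{"grip": 1, "translation": [0, 0, 0], "spin": 0.0222}, {"grip": 1, "translation": [0, 0, 0], "spin": 0.0444}, {"grip": 1, "translation": [0, 0, 0], "spin": 0.0444}]'

```text
clock: 13.7
position: [0.432, -0.317, 0.0796]
tool_rot: [[-0.617, 0.787, 0.001], [0.787, 0.617, -0.0], [-0.001, 0.001, -1.0]]
wrist_force: [0.1, 1.6, 5.5]
gripper_width: 0.143
grip_force: 79.7
```

```bash
python3 - <<'E'
from meas import *
s=sense();R=s["tool_rot"];print(s["position"],s["wrist_force"],s["moment"],s["clock"],"yaw",np.degrees(np.arctan2(-R[1,0],-R[0,0])))
E
```

```text
[ 0.43195161 -0.31701146  0.07959861] [0.11924382 1.55771048 5.49558071] [ 0.42606741 -0.08900917  0.28181132] 13.7 yaw -51.908352843629125
```

To row units: -4.5 degrees / 45 = -0.1.

>>> arm_command --targets '[{"grip": 1, "translation": [0, 0, 0], "spin": -0.0444}, {"grip": 1, "translation": [0, 0, 0], "spin": -0.1}]'

```text
clock: 13.95
position: [0.4321, -0.3173, 0.0796]
tool_rot: [[-0.678, 0.735, 0.001], [0.735, 0.678, -0.001], [-0.002, 0.0, -1.0]]
wrist_force: [0.6, -1.0, 4.2]
gripper_width: 0.146
grip_force: 79.6
```

To row units: -1 cm / 30 = -0.0333, -0.5 cm / 30 = -0.0167.

>>> arm_command --targets '[{"grip": 1, "translation": [0, 0, -0.0067], "spin": 0}, {"grip": 1, "translation": [0, 0, -0.0167], "spin": 0}, {"grip": 1, "translation": [0, 0, -0.0333], "spin": 0}]'

```text
clock: 14.32
position: [0.4312, -0.3166, 0.0888]
tool_rot: [[-0.676, 0.737, -0.001], [0.737, 0.676, 0.001], [0.001, 0.0, -1.0]]
wrist_force: [0.1, -0.1, -1.4]
gripper_width: 0.149
grip_force: 78.7
```

>>> arm_command --targets '[{"grip": 1, "translation": [0, 0, -0.0433], "spin": 0}, {"grip": 1, "translation": [0, 0, -0.1], "spin": 0}, {"grip": 1, "translation": [0, 0, -0.14], "spin": 0}]'

```text
clock: 14.7
position: [0.4319, -0.3174, 0.133]
tool_rot: [[-0.676, 0.737, 0.001], [0.737, 0.676, -0.001], [-0.002, -0.0, -1.0]]
wrist_force: [1.1, -0.1, -2.0]
gripper_width: 0.147
grip_force: 78.7
```

To row units: 21 cm / 30 = 0.7, 17.7 cm / 30 = 0.59.

>>> arm_command --targets '[{"grip": 1, "translation": [0.1167, 0.14, 0], "spin": 0}, {"grip": 1, "translation": [0.2333, 0.28, 0], "spin": 0}, {"grip": 1, "translation": [0.3533, 0.42, 0], "spin": 0}, {"grip": 1, "translation": [0.4733, 0.56, 0], "spin": 0}, {"grip": 1, "translation": [0.59, 0.7, 0], "spin": 0}]'

```text
clock: 15.32
position: [0.4668, -0.0429, 0.1321]
tool_rot: [[-0.676, 0.737, 0.001], [0.737, 0.676, -0.0], [-0.001, 0.001, -1.0]]
wrist_force: [0.7, -0.8, -0.7]
gripper_width: 0.147
grip_force: 78.7
```

>>> arm_command --targets '[{"grip": 1, "translation": [0, 0, 0], "spin": 0}, {"grip": 1, "translation": [0, 0, 0], "spin": 0}, {"grip": 1, "translation": [0, 0, 0], "spin": 0}, {"grip": 1, "translation": [0, 0, 0], "spin": 0}, {"grip": 1, "translation": [0, 0, 0], "spin": 0}]'

```text
clock: 15.95
position: [0.4664, -0.0451, 0.1311]
tool_rot: [[-0.675, 0.737, -0.0], [0.737, 0.675, 0.0], [0.0, 0.0, -1.0]]
wrist_force: [0.1, -0.2, -1.7]
gripper_width: 0.144
grip_force: 78.8
```

```bash
python3 - <<'E'
from meas import *
s=sense();R=s["tool_rot"];print(s["position"],s["wrist_force"],s["clock"],"need",R.T@(np.array([.466,-.0439,.0897])-s["position"]))
# cam check from top view
im,d,K,T=cap("top");u,v=pix(K,T,[.4316,-.3169,.024]).astype(int);cv2.imwrite("pics/top2.png",cv2.resize(im[v-25:v+25,u-35:u+35],None,fx=10,fy=10,interpolation=cv2.INTER_CUBIC))
E
```

```text
[ 0.46641816 -0.04514379  0.13106483] [ 0.05357925 -0.21911278 -1.71688856] 15.95 need [0.00119377 0.00053141 0.04136501]
```

View pics/top2.png

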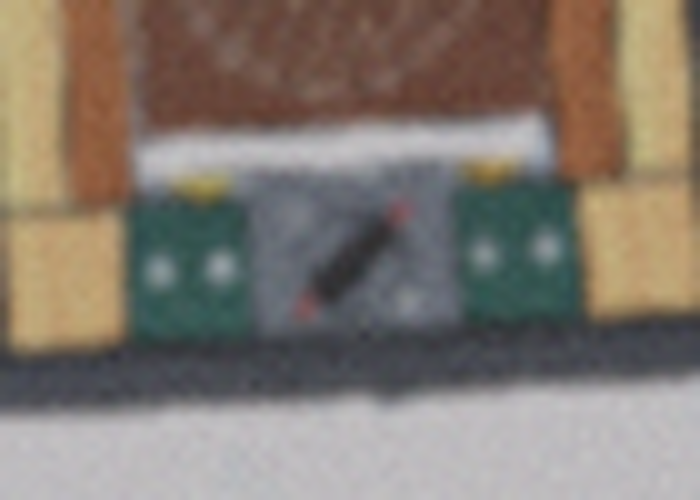

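The slot now lies along the red marks, from (400,212) to (305,308), so the cam is locked. I lower the key into its block.

To row units: 2.8 cm / 30 = 0.0933, 2.3 cm / 30 = 0.0767.

>>> arm_command --targets '[{"grip": 1, "translation": [0.004, 0.0017, 0.0333], "spin": 0}, {"grip": 1, "translation": [0.004, 0.0017, 0.06], "spin": 0}, {"grip": 1, "translation": [0.004, 0.0017, 0.0767], "spin": 0}, {"grip": 1, "translation": [0.004, 0.0017, 0.0933], "spin": 0}]'

```text
clock: 16.5
position: [0.4659, -0.0432, 0.1026]
tool_rot: [[-0.676, 0.737, -0.0], [0.737, 0.676, 0.0], [0.0, -0.0, -1.0]]
wrist_force: [-0.5, 0.4, -1.0]
gripper_width: 0.142
grip_force: 78.9
```

To row units: 1.2 cm / 30 = 0.04, 0.9 cm / 30 = 0.03.

>>> arm_command --targets '[{"grip": 1, "translation": [0, 0, 0.01], "spin": 0}, {"grip": 1, "translation": [0, 0, 0.02], "spin": 0}, {"grip": 1, "translation": [0, 0, 0.03], "spin": 0}, {"grip": 1, "translation": [0, 0, 0.04], "spin": 0}]'

```text
clock: 17.0
position: [0.4661, -0.0433, 0.091]
tool_rot: [[-0.676, 0.737, 0.0], [0.737, 0.676, 0.0], [-0.0, 0.0, -1.0]]
wrist_force: [0.2, 0.4, -1.6]
gripper_width: 0.15
grip_force: 78.9
```

To row units: 0.14 cm / 30 = 0.0047, 0.1 cm / 30 = 0.0033.

>>> arm_command --targets '[{"grip": 1, "translation": [0, 0, 0.0033], "spin": 0}, {"grip": 1, "translation": [0, 0, 0.0047], "spin": 0}, {"grip": 1, "translation": [0, 0, 0.0047], "spin": 0}]'

```text
clock: 17.38
position: [0.4661, -0.0433, 0.0898]
tool_rot: [[-0.676, 0.737, 0.0], [0.737, 0.676, 0.0], [-0.0, 0.0, -1.0]]
wrist_force: [-0.2, 0.4, -1.7]
gripper_width: 0.144
grip_force: 78.9
```

>>> arm_command --targets '[{"grip": 0.5, "translation": [0, 0, 0], "spin": 0}, {"grip": 0, "translation": [0, 0, 0], "spin": 0}, {"grip": 0, "translation": [0, 0, 0], "spin": 0}, {"grip": 0, "translation": [0, 0, 0], "spin": 0}, {"grip": 0, "translation": [0, 0, 0], "spin": 0}]'

```text
clock: 18.0
position: [0.4661, -0.0433, 0.0897]
tool_rot: [[-0.676, 0.737, 0.0], [0.737, 0.676, 0.0], [0.0, 0.0, -1.0]]
wrist_force: [-0.2, 0.1, -0.3]
gripper_width: 1.0
grip_force: 0.0
```

To row units: -12 cm / 30 = -0.4, -8 cm / 30 = -0.2667.

>>> arm_command --targets '[{"grip": 0, "translation": [0, 0, 0], "spin": 0}, {"grip": 0, "translation": [0, 0, -0.0333], "spin": 0}, {"grip": 0, "translation": [0, 0, -0.1333], "spin": 0}, {"grip": 0, "translation": [0, 0, -0.2667], "spin": 0}, {"grip": 0, "translation": [0, 0, -0.4], "spin": 0}]'

```text
clock: 18.62
position: [0.4659, -0.0432, 0.2116]
tool_rot: [[-0.676, 0.737, 0.001], [0.737, 0.676, -0.0], [-0.0, 0.0, -1.0]]
wrist_force: [1.5, 0.4, 0.1]
gripper_width: 0.999
grip_force: 0.0
```

```bash
python3 - <<'E'
from meas import *
s=sense();print(s["position"],s["clock"])
im,d,K,T=cap("wrist");C=cloud(d,K,T)
n,l,st,c=cv2.connectedComponentsWithStats(red(im))
w=[ray(K,T,*c[i],.110) for i in range(1,n) if st[i,4]>200];print([x.round(4) for x in w])
m=np.linalg.norm(C[...,:2]-[.466,-.044],axis=-1)<.02;m&=C[...,2]>.08;print("bar top z",np.percentile(C[m][:,2],[5,50,90]).round(4))
cv2.imwrite("pics/w7.png",im)
E
```

```text
[ 0.46593567 -0.04324428  0.21160204] 18.625
[array([ 0.4393, -0.0147,  0.11  ]), array([ 0.4928, -0.0732,  0.11  ])]
bar top z [0.1149 0.2936 0.301 ]
```

View pics/w7.png

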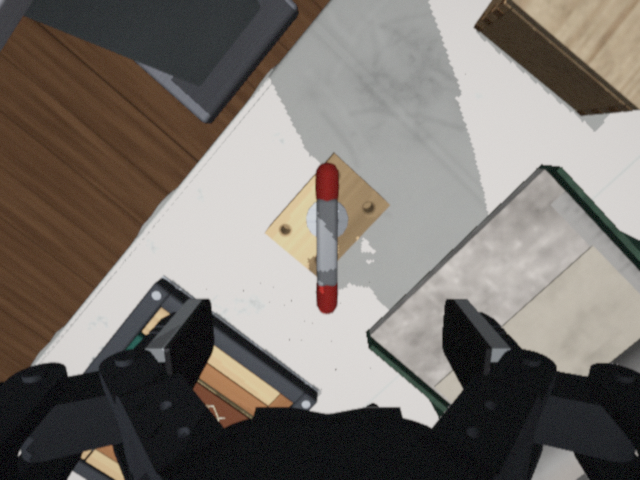

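The key stands upright in its block, with its T-bar from (327,165) to (327,312) and centred at (0.466,-0.044). Its bar top is at about 0.115 m, so it is fully down, and the gripper is clear.

```bash
python3 -c "
from rig import env
print(env.job_done())"
```

```text
the job is handed in; nothing more can be done
None
```

I locked the block up with the slot on the red marks, stood the key back fully down in its key block, kept forces light throughout, and handed the job in at about 19 s; no verdict came back, and I did not measure the bar's grip on the block.

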